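Marbles for the painting tray

TASK

Lift the hanging white bin that holds the five glass marbles up and off the bar of its stand and tip all five marbles into the blue paint tray for marble painting. Then stand the empty bin upright on the table top, outside the tray, and let go. Keep the tray level on the table, and leave the empty bin on the stand, the brush jar, the paper cup and the stamp where they are.

Things in the scene. Friction and masses are not known exactly. Their poses are not given: they have to be found in the camera images.
- stand: Fixed stand: two dark steel bars along its y, 380 mm long, 10 mm thick in x, at z = 154-170 mm and 99-111 mm, between wooden posts at y = +-190 mm (14 mm square, 182 mm tall, feet 100 x 22 x 12 mm). Origin on the table, midway between the posts, in the plane of the bars; z up. Bins hang on its -x side (facing the robot) from the upper bar, backs against both bars, their y along its y.
- bin: White metal bin with the marbles; loose, 110-210 g. Origin: underside, mid-width, 40 mm before the flat back (+x, at the bars); z up; sloping front faces -x. 58 mm wide (y), flat sides 3 mm thick, 75 mm high. Underside x = -15 to 40 mm, floor 4 mm. Front wall (5 mm) leans out 31 degrees to x = -60 mm at the rim. Hangs with origin 91 mm up, 2 to 3 degrees off level. Grasp across the sides.
- bin_lip (a point): The marble bin's pouring edge: middle of its front rim, 60 mm before (-x) and 75 mm above the bin's origin. The marbles start to roll out over it when the bin is tipped forward by some 60 to 70 degrees; at about 83 degrees all leave within a second.
- bin_hook (a point): Middle of the top of the marble bin's hook, at x = 46, y = 0, z = 80 mm of the bin. The hook, 40 mm wide in y and 3 mm thick, leaves the back's top edge over the upper bar (underside z = 77 mm) and goes down behind it to z = 62 mm; slot 13 mm wide, outer face at x = 56 mm. The bin must rise at least 17 mm to come free.
- tray: Blue plastic paint tray, open rectangular box, loose, 500 g: 180 mm (its x) by 260 mm (its y), 45 mm high, walls and floor 5 mm thick. Origin at the centre of its underside, z up.
- spare_bin: A second bin exactly like the first (same frame and sizes) but empty, hanging on the same stand at about 130 to 190 mm from the first, on either side of it; loose. To be left alone.
- jar: Glass jar, 84 mm across, 90 mm high, with three brush handles sticking out to 170 mm; loose, origin at the centre of its underside. To be left alone.
- paper_cup: Empty white paper cup, 84 mm across the rim, 95 mm high; loose, origin at the centre of its underside. To be left alone.
- stamp: Round hand stamp: black rubber disc 52 mm across and 22 mm thick with an upright wooden handle, 90 mm high in all; loose, origin at the centre of its underside. To be left alone.
- marble0_center (a point): Centre of one of the five green glass marbles, 22 mm in diameter, 14 g, loose in the bin (four on its floor, one on top of them).
- marble1_center (a point): Centre of one of the five green glass marbles, 22 mm in diameter, 14 g, loose in the bin (four on its floor, one on top of them).
- marble2_center (a point): Centre of one of the five green glass marbles, 22 mm in diameter, 14 g, loose in the bin (four on its floor, one on top of them).
- marble3_center (a point): Centre of one of the five green glass marbles, 22 mm in diameter, 14 g, loose in the bin (four on its floor, one on top of them).
- marble4_center (a point): Centre of one of the five green glass marbles, 22 mm in diameter, 14 g, loose in the bin (four on its floor, one on top of them).
There are look-alikes about, which are no part of the job. What is shaped like the bin but orange or red is not meant.

How it is judged:
By the outcome, as a careful person would: the job done as asked, in the order asked, and still so for the second after the job is handed in, with the robot touching nothing.
It also fails if it takes over 72 s, if anything falls off the work surface, if the arm or the gripper's body presses on something with over 40 N, if the wrist force passes 120 N, or if a joint passes its speed limit or range.

ROBOT

A 7-joint arm with a two-finger parallel gripper is mounted at the origin on the work surface. World frame = base frame: x ahead of the robot, y to its left, z up, the work surface at z = 0. Lengths are in m, angles in rad, forces in N, time in s.
With the tool pointing down it reaches from about 0.4 to 0.875 m from the base axis. Payload 19.3 kg.
Tool frame: the origin (TCP) lies midway between the tips of the shut fingers; the grasp point (between the pads) lies bot.tcp_to_grasp behind it (bot.tcp_to_grasp is the distance from the TCP to the grasp point, in m); z points along the fingers, y is the line along which they close (so a half turn about z gives the same grasp; the last joint's range is limited). The gripper opens to 85 mm and grips with 20 to 120 N. Pads are 22 mm wide; open, the fingers measure 114 mm over their backs; the gripper's body (76 mm by 85 mm) begins 54 mm behind the grasp point. The pads swing forward as they close: fully open they stand 13 mm farther back than shut.
Start: joints at [1.076, 0.521, -0.036, 1.599, 0.021, 1.021, -0.113], TCP at [0.258, -0.569, 0.231] pointing down, gripper open.
Joint ranges: [-2.91, 2.91], [-0.3, 2.13], [-1.5, 1.42], [0.17, 2.43], [-1.26, 4.41], [0.16, 1.93], [-2.52, 2.52]. Speed limits (rad/s): [1.89, 1.89, 2.39, 2.39, 3.01, 3.01, 3.01].

INTERFACE

Orientations are given as [roll, pitch, yaw] about the fixed x, y, z axes, in that order (R = Rz(yaw) Ry(pitch) Rx(roll)).
In Python, from workcell import observe, imaging, bot gives the robot as it stands.
- The arm moves only by the tool send_rows, never from a script. Its argument "plan" is text: rows parted by semicolons, each of 7 numbers parted by spaces: the shift along the tool's x, y, z in m, then the turn, a rotation vector about the tool's x, y, z in degrees, then the finger opening in m, from 0 to 0.0854. In form: dx dy dz rx ry rz claw; .... A call has 1 to 10 rows; each row is the pose to reach, as a shift and turn from the pose commanded when the call began, along the tool's axes at that moment; what a row does not reach only later rows make up. A row lasts 1/12 s, in which the tool goes at most 41.7 mm and 7.16 degrees, less where a joint would pass 70% of its speed; a pose out of reach is approached as far as the arm can. A call with a gripper value outside its range is refused whole. The fingers move at their own pace and stop on an object; "grip_force" is the grip in N (left out, the last holds). Time passes only in rows, so rows that repeat a pose let the fingers close. It gives the time, the measured TCP pose, the force, the opening and the grip force at its end, in the units of the state.
- observe(): the state, without advancing time (a new reading comes with each control period).
- imaging.grab_frame(name): name is "scene" or "top" or "wrist"; returns a dict with "color" (384x512x3 uint8, red, green, blue), "fx", "fy", "cx", "cy" (pixels), "eye" and "orientation" of the camera in the world; the wrist camera has in their place "tool_from_camera" (4x4, takes a point from camera to tool coordinates, whose origin is the TCP and whose axes are the flange's). Camera axes: x right, y down, z forward; pixel columns grow to the right and rows downward; lengths in m; the calibration is good to about 2 mm. A picture is of the moment at which its call begins: read the wrist's pose just before it. There is no depth.
- bot.job_done(): hands the job in; it is judged then, once.
The state is a dict: "clock": time; "qpos": joint angles; "qd": joint speeds; "joint_efforts": joint torques, N m; "position": TCP position; "tool_rot": TCP orientation; "force": force on the tool from outside, world axes, zero at the start; "moment": the same for the moment, N m; "grip_width": finger opening in m; "finger_force": force on a finger pad.
Only numpy, scipy, OpenCV 4.12 (cv2) and the standard library are available. Lean on these libraries where they do the work, as an engineer would, in place of code of your own. Each camera call takes 0.05 s, during which the arm holds its last target. There are 200 camera calls.

## Working session

There is one attempt and no reset: what is moved stays moved. The work goes in short steps, Python scripts to look and compute and a tool call to move; the robot and the scene stay as the last step left them, time stands still between calls to the robot, and variables do not carry over. Pictures are saved under pics/ and viewed, at most 10 in all, crops included, and the job is handed in when it is done.

Besides the shell and the picture viewer there is one more tool, called by a JSON object that holds its "fn" and its "kwargs", one argument or row to a line. send_rows: Moves the arm, as the interface text tells. Its arguments: {"type":"object","properties":{"plan":{"type":"string"},"grip_force":{"type":"number"}},"required":["plan"]}

```bash
ls; mkdir -p pics; cat > h.py <<'E'
import numpy as np, cv2
from scipy.spatial.transform import Rotation as R
from workcell import observe, imaging, bot
def rot(o):
    o=np.array(o); 
    return o if o.shape==(3,3) else (R.from_quat(o).as_matrix() if o.size==4 else R.from_euler('xyz',o).as_matrix())
def cam(name):
    s=observe(); f=imaging.grab_frame(name)
    if 'eye' in f: E=np.array(f['eye']);O=rot(f['orientation'])
    else:
        T=np.array(f['tool_from_camera']);W=rot(s['tool_rot']);E=np.array(s['position'])+W@T[:3,3];O=W@T[:3,:3]
    return f,E,O
def ray(f,E,O,u,v):
    return O@np.array([(u-f['cx'])/f['fx'],(v-f['cy'])/f['fy'],1.])
def onz(c,u,v,z):
    d=ray(*c,u,v); return c[1]+d*(z-c[1][2])/d[2]
def proj(c,P):
    f,E,O=c; p=O.T@(np.array(P)-E); return f['fx']*p[0]/p[2]+f['cx'],f['fy']*p[1]/p[2]+f['cy']
def tri(cs,uvs):
    A=np.zeros((3,3));b=np.zeros(3)
    for c,(u,v) in zip(cs,uvs):
        d=ray(*c,u,v);d/=np.linalg.norm(d);M=np.eye(3)-np.outer(d,d);A+=M;b+=M@c[1]
    return np.linalg.solve(A,b)
def save(f,n,k=1):
    im=cv2.cvtColor(f['color'],cv2.COLOR_RGB2BGR); cv2.imwrite('pics/'+n,im if k==1 else cv2.resize(im,None,fx=k,fy=k))
E
python3 - <<'E'
from h import *
print(observe(),bot.tcp_to_grasp)
ims=[]
for n in('scene','top'):
    c=cam(n);save(c[0],n+'.png',1.5);print(n,c[1],c[2].round(3).tolist(),c[0]['fx'],c[0]['orientation'])
E
```

```text
pics
{'clock': 0.0, 'qpos': array([ 1.07578118,  0.52204225, -0.03633668,  1.6000006 ,  0.02118424,
        1.02111343, -0.11284898]), 'qd': array([-0.00127958,  0.00298858, -0.00091214,  0.00042301, -0.00159536,
       -0.00081319, -0.00071023]), 'joint_efforts': array([ 7.38279450e-04, -9.27105975e+01,  1.97991572e+00, -3.69930947e+01,
        1.77002850e-02,  8.21563764e-03, -6.55805411e-05]), 'position': array([ 0.25742791, -0.56914459,  0.23071068]), 'tool_rot': array([-3.14041524e+00,  6.68533277e-05,  4.24755904e-01]), 'force': array([-0.29666989,  0.03784374, -0.97528742]), 'moment': array([ 0.01478839,  0.01569948, -0.0034539 ]), 'finger_force': 0.0, 'grip_width': 0.08591930016013186} 0.0187
scene [ 1.17017623 -0.49305049  0.71313471] [[0.604, 0.477, -0.638], [0.797, -0.378, 0.472], [-0.017, -0.793, -0.608]] 400.8677229557479 [-2.22496935  0.01675277  0.92170036]
top [ 0.32646136 -0.03979372  1.12816381] [[0.027, -0.976, 0.215], [-1.0, -0.025, 0.01], [-0.004, -0.215, -0.977]] 375.3646486367605 [-2.92504467  0.00400395 -1.5439706 ]
```

View pics/scene.png

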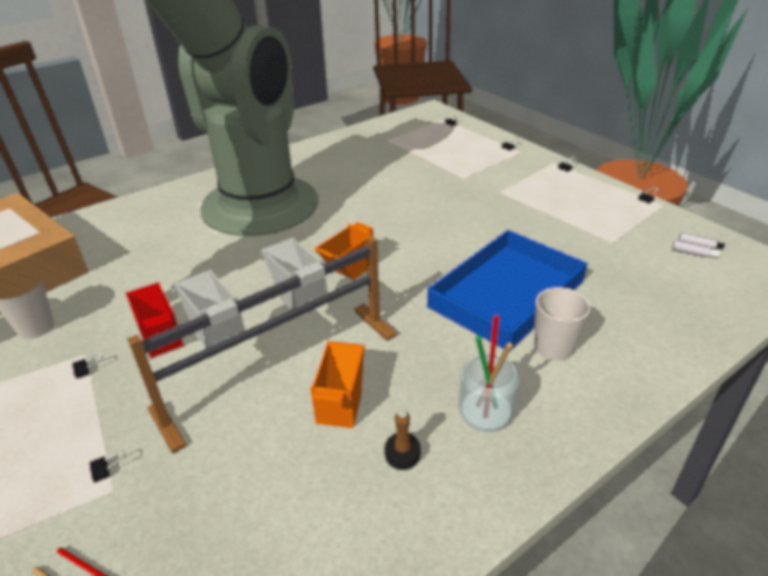

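View pics/top.png

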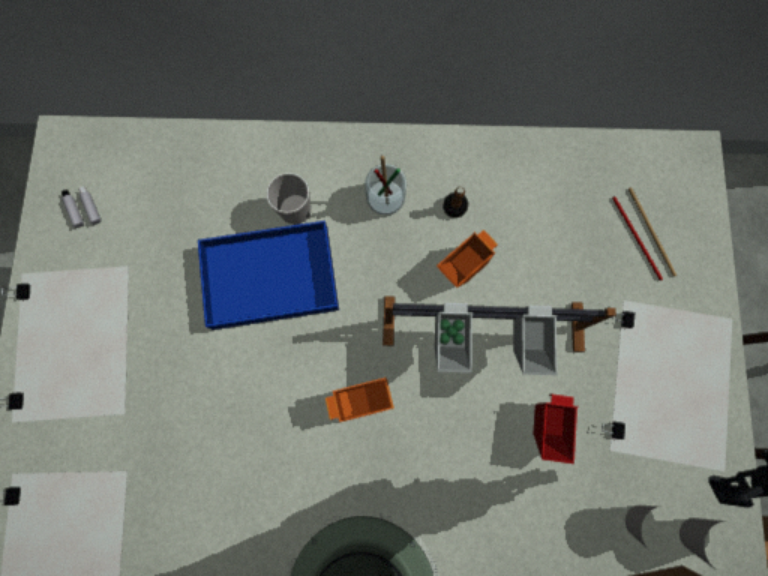

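The top view shows two white bins on the stand. The one at (453,335) holds green marbles and the one at (539,345) is empty. The orange and red ones are look-alikes. The (453,335) bin fits the description, so I'll confirm it with a crop.

```bash
python3 - <<'E'
from h import *
c=cam('top');im=cv2.cvtColor(c[0]['color'],cv2.COLOR_RGB2BGR)
cv2.imwrite('pics/crop.png',cv2.resize(im[190:260,250:350],None,fx=8,fy=8,interpolation=cv2.INTER_CUBIC))
h=cv2.cvtColor(im,cv2.COLOR_BGR2HSV)
m=cv2.inRange(h,(105,120,40),(130,255,255))
k=max(cv2.findContours(m,0,2)[0],key=cv2.contourArea)
b=cv2.boxPoints(cv2.minAreaRect(k));print('tray px',b)
P=np.array([onz(c,u,v,.045) for u,v in b]);print(P.round(3),P.mean(0), np.linalg.norm(P-np.roll(P,1,0),axis=1))
g=cv2.inRange(h,(40,80,20),(90,255,200));g[:,:285]=0;g[:,320:]=0;g[:195]=0;g[235:]=0
v,u=np.nonzero(g);print('marbles',u.mean(),v.mean(),len(u),onz(c,u.mean(),v.mean(),.115))
# bar ends/posts
for n,(u,v),z in [('postL',(260,201),.182),('postR',(386,205),.182),('barL',(264,206.5),.17),('barR',(405,209),.17),('cup',(193,127),.095),('jar',(257,127),0),('stamp',(304,137),.022),('orange2',(240,267),.04)]:
    print(n,onz(c,u,v,z).round(3))
E
```

```text
tray px [[127.592575 159.95227 ]
 [216.31245  146.1514  ]
 [225.6244   206.01398 ]
 [136.90453  219.81485 ]]
[[0.656 0.365 0.045]
 [0.706 0.1   0.045]
 [0.522 0.063 0.045]
 [0.475 0.32  0.045]] [0.58966009 0.2118063  0.045     ] [0.18654333 0.27026664 0.1875468  0.26090753]
marbles 300.8783068783069 220.62962962962962 189 [ 0.47458477 -0.15000802  0.115     ]
postL [ 0.513 -0.038  0.182]
postR [ 0.511 -0.36   0.182]
barL [ 0.501 -0.048  0.17 ]
barR [ 0.504 -0.413  0.17 ]
cup [0.746 0.165 0.095]
jar [ 0.79  -0.022  0.   ]
stamp [ 0.751 -0.169  0.022]
orange2 [0.348 0.015 0.04 ]
```

View pics/crop.png

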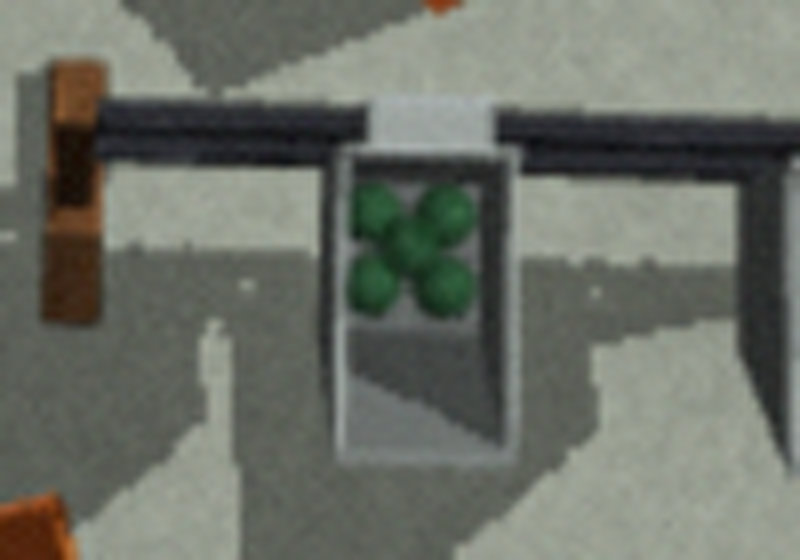

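Crop confirmed: five green marbles in the white bin. Its outer rim corners in the crop are front (336,464) and (515,464), back (336,150) and (520,150).

```bash
python3 - <<'E'
from h import *
print([a for a in dir(bot) if a[0]!='_'],[a for a in dir(imaging) if a[0]!='_'])
c=cam('top')
q={'fl':(292,248),'fr':(314.3,248),'bl':(292.2,208.9),'br':(314.8,208.9)}
W={k:onz(c,*v,.166) for k,v in q.items()}
for k in W: print(k,W[k].round(4))
a=onz(c,262.8,202.6,.17);b=onz(c,349.7,204.7,.17);print('bar back edge',a,b,np.degrees(np.arctan2(b[0]-a[0],-(b[1]-a[1]))))
s=cam('scene');save(s[0],'x.png')
M=np.mean([W[k] for k in W],0);print(M, 'scene check', proj(s,W['fl']),proj(s,W['br']),proj(s,W['bl']))
im=cv2.cvtColor(s[0]['color'],cv2.COLOR_RGB2BGR)
for k in W: cv2.circle(im,tuple(int(round(x)) for x in proj(s,W[k])),1,(0,0,255),-1)
cv2.imwrite('pics/sc.png',cv2.resize(im[130:230,90:260],None,fx=4.5,fy=4.5,interpolation=cv2.INTER_NEAREST))
c2=cam('wrist');save(c2[0],'w0.png')
E
```

```text
['IKError', 'job_done', 'tcp_to_grasp'] ['grab_frame']
fl [ 0.3964 -0.1221  0.166 ]
fr [ 0.3979 -0.1787  0.166 ]
bl [ 0.4973 -0.1219  0.166 ]
br [ 0.4988 -0.1805  0.166 ]
bar back edge [ 0.51115953 -0.04506674  0.17      ] [ 0.51148765 -0.27043009  0.17      ] 0.08341996658657393
[ 0.4476092  -0.15078256  0.166     ] scene check (np.float64(193.83891873248473), np.float64(156.16286896641262)) (np.float64(193.9061198326416), np.float64(184.37352453176368)) (np.float64(215.48717142040545), np.float64(174.62239137255273))
```

View pics/sc.png

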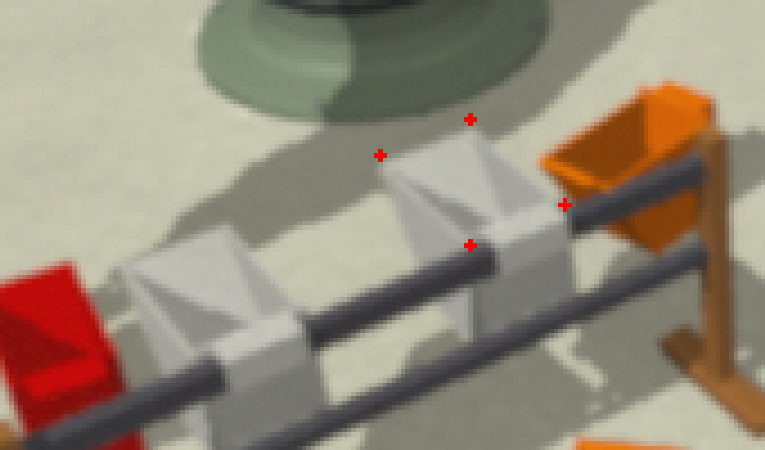

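The crop shows the back rim matches and the front rim sits about 5 mm low, so the bin is tilted forward as described. Its origin is near (0.458, -0.151, 0.091). I'll move above it.

{"fn": "send_rows", "kwargs": {
  "plan": "0 0 -0.09 0 0 0 0.085;0 0 -0.09 0 0 0 0.085;0.1 -0.09 -0.09 0 0 7 0.085;0.2 -0.17 -0.09 0 0 14 0.085;0.27 -0.23 -0.08 0 0 20 0.085;0.348 -0.301 -0.08 0 0 24.3 0.085;0.348 -0.301 -0.08 0 0 24.3 0.085;0.348 -0.301 -0.08 0 0 24.3 0.085;0.348 -0.301 -0.08 0 0 24.3 0.085;0.348 -0.301 -0.08 0 0 24.3 0.085",
  "grip_force": 60
}}

```text
clock: 1.13
position: [0.3974, -0.2659, 0.3135]
tool_rot: [3.141, -0.0, 0.001]
force: [1.5, 0.2, -0.4]
grip_width: 0.0849
finger_force: 0.0
```

{"fn": "send_rows", "kwargs": {
  "plan": "0 0 0 0 0 0 0.085;0 0 0 0 0 0 0.085;0 0 0 0 0 0 0.085;0 0 0 0 0 0 0.085"
}}

```text
clock: 1.47
position: [0.3966, -0.2688, 0.3133]
tool_rot: [3.141, 0.0, -0.001]
force: [0.1, 0.4, -0.3]
grip_width: 0.0852
finger_force: 0.0
```

```bash
python3 - <<'E'
from h import *
s=observe();print(s['clock'],s['qpos'],s['position'],s['tool_rot'],s['force'])
c=cam('wrist');save(c[0],'w1.png',1.5)
for p in [(.397,-.122,.162),(.397,-.179,.162),(.498,-.122,.166),(.498,-.18,.166)]: print(np.array(proj(c,p)).round(1)*1.5)
E
```

```text
1.4667 [ 0.55873993  0.20098133 -0.10277743  1.85941563  0.02349087  1.08238001
 -1.12465195] [ 0.39658686 -0.26877021  0.31330369] [ 3.14137507e+00  1.48832623e-04 -8.47898727e-04] [ 0.08338611  0.44191796 -0.31762335]
[175.65 264.9 ]
[254.85 264.75]
[149.1  113.25]
[240.15 113.1 ]
```

View pics/w1.png

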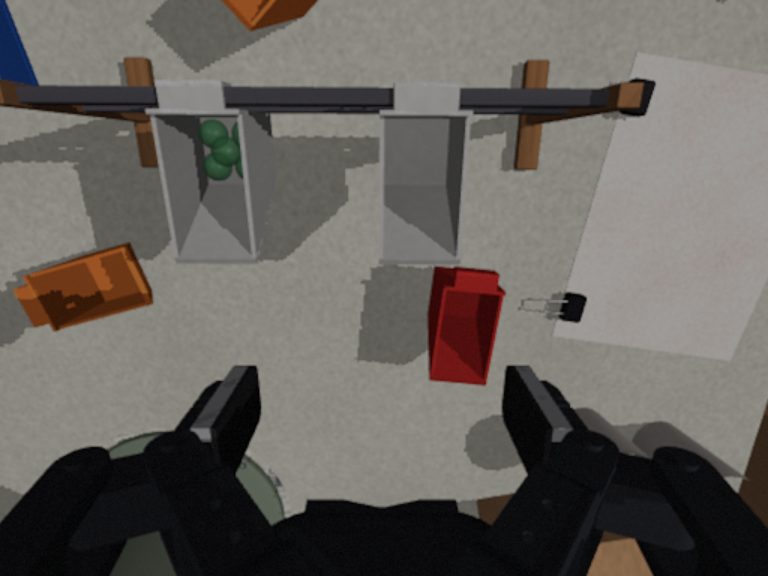

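The wrist view shows the marble bin at (175–256, 110–262), which agrees with the estimate to about 2 px. Next I'll identify the arm's kinematics so I can plan the pour.

```bash
cat > fk.py <<'E'
import numpy as np, itertools
from scipy.spatial.transform import Rotation as R
def fk(q,sg,L):
    d,a,b,c=L
    ax='zyzyzyz'; T=np.eye(3); p=np.array([0,0,d])
    for i in range(7):
        T=T@R.from_euler(ax[i],sg[i]*q[i]).as_matrix()
        if i==2:p=p+T@[0,0,a]
        if i==4:p=p+T@[0,0,b]
    return p+T@[0,0,c],T
E
cat > fit.py <<'E'
from fk import *
from scipy.optimize import least_squares
D=[([1.07578118,.52204225,-.03633668,1.6000006,.02118424,1.02111343,-.11284898],[.25742791,-.56914459,.23071068],[-3.14041524,6.7e-5,.424755904]),
([.55873993,.20098133,-.10277743,1.85941563,.02349087,1.08238001,-1.12465195],[.39658686,-.26877021,.31330369],[3.14137507,.000149,-.00085])]
res=[]
for s in itertools.product([1,-1],repeat=4):
    sg=[s[0],1,s[1],1,s[2],1,s[3]]
    Rs=[fk(q,sg,[0]*4)[1].T@R.from_euler('xyz',e).as_matrix() for q,p,e in D]
    e=np.degrees(R.from_matrix(Rs[0].T@Rs[1]).magnitude())
    f=lambda L:np.concatenate([fk(q,sg,L)[0]-p for q,p,_ in D])
    o=least_squares(f,[.35,.4,.4,.25]);res.append((e,np.abs(o.fun).max(),sg,o.x,R.from_matrix(Rs[0]).as_rotvec()))
for r in sorted(res,key=lambda r:r[0])[:3]:print(r)
E
python3 fit.py
```

```text
(np.float64(0.00012041220431163675), np.float64(0.04887134738890292), [-1, 1, -1, 1, -1, 1, -1], array([111.27228192,   0.9429378 ,   0.32986335, 111.70723971]), array([ 1.28549630e-07, -1.09263988e-07,  1.57079633e+00]))
(np.float64(2.1715738005460157), np.float64(0.0035634586039142713), [-1, 1, -1, 1, 1, 1, -1], array([-1.52815983,  0.52779799,  0.41858434, -1.52173762]), array([ 0.02492301, -0.03129407,  1.54847676]))
(np.float64(7.924859619244397), np.float64(0.024118368816578806), [-1, 1, 1, 1, 1, 1, -1], array([43.97066377,  0.6741797 ,  0.39517311, 44.12502665]), array([-2.17327855e-05,  2.73287041e-05,  1.48561691e+00]))
```

{"fn": "send_rows", "kwargs": {
  "plan": "0.027 -0.05 0 0 0 0 0.085;0.053 -0.09 0 0 0 0 0.085;0.053 -0.118 0 0 0 0 0.085;0.053 -0.118 0.04 0 0 0 0.085;0.053 -0.118 0.08 0 0 0 0.085;0.053 -0.118 0.08 0 0 0 0.085;0.053 -0.118 0.08 0 0 0 0.085"
}}

```text
clock: 2.1
position: [0.4492, -0.1505, 0.233]
tool_rot: [-3.141, 0.003, -0.001]
force: [0.6, 0.2, 0.7]
grip_width: 0.0849
finger_force: 0.0
```

```bash
python3 - <<'E'
from h import *
s=observe();print(s['clock'],s['qpos'].tolist(),s['position'].tolist(),s['tool_rot'].tolist())
E
```

```text
2.1 [0.3564811136208089, 0.28665028097092676, -0.1930435509827446, 1.9734503569444175, 0.06958064437879898, 0.8910031481374155, -1.4443227811368933] [0.44915519822230404, -0.150540334388716, 0.23297243954650146] [-3.1408659611773446, 0.00319961829268145, -0.0006958345304353131]
```

{"fn": "send_rows", "kwargs": {
  "plan": "0 0 -0.04 0 7 0 0.085;0 0 -0.08 0 14 0 0.085;0 0 -0.1 0 21 0 0.085;0 0 -0.1 0 28 0 0.085;0 0 -0.1 0 35 0 0.085;0 0 -0.1 0 35 0 0.085;0 0 -0.1 0 35 0 0.085;0 0 -0.1 0 35 0 0.085"
}}

```text
clock: 2.77
position: [0.4505, -0.1503, 0.3356]
tool_rot: [3.141, -0.613, 0.001]
force: [0.8, 0.2, 0.6]
grip_width: 0.0851
finger_force: 0.0
```

```bash
cat > lg.py <<'E'
from h import *
s=observe();open('log.txt','a').write(repr((s['qpos'].tolist(),s['position'].tolist(),s['tool_rot'].tolist()))+'\n')
print(s['clock'],s['qpos'].round(3),s['position'].round(4),s['tool_rot'].round(3))
E
python3 lg.py
```

```text
2.7667 [ 0.473 -0.081 -0.139  2.272 -0.518  0.412 -0.818] [ 0.4505 -0.1503  0.3356] [ 3.141e+00 -6.130e-01  1.000e-03]
```

{"fn": "send_rows", "kwargs": {
  "plan": "0 0 0 0 7 0 0.085;0 0 0 0 14 0 0.085;0 0 0 0 21 0 0.085;0 0 0 0 28 0 0.085;0 0 0 0 35 0 0.085;0 0 0 0 42 0 0.085;0 0 0 0 49 0 0.085;0 0 0 0 49 0 0.085;0 0 0 0 49 0 0.085"
}}

```text
clock: 3.52
position: [0.4604, -0.1631, 0.3788]
tool_rot: [3.127, -0.93, 0.056]
force: [-0.2, 0.2, 0.7]
grip_width: 0.0849
finger_force: 0.0
```

```bash
python3 lg.py; cat >> fit.py <<'E'
print('---')
D+=[([0.3564811136208089,.28665028097,-.193043550983,1.97345035694,.069580644379,.8910031481374,-1.44432278114],[.449155198,-.15054033,.23297243954],[-3.14086596,.003199618,-.0006958345)]
D+=[eval(l) for l in open('log.txt')]
sg=[-1,1,-1,1,-1,1,-1]; ax='zyzyzyz'
def Ts(q):
    T=np.eye(3);o=[]
    for i in range(7):T=T@R.from_euler(ax[i],sg[i]*q[i]).as_matrix();o.append(T)
    return o
A=[];B=[]
for q,p,e in D:
    t=Ts(q);print(np.degrees(R.from_matrix((t[6]@R.from_euler('z',90,degrees=True).as_matrix()).T@R.from_euler('xyz',e).as_matrix()).magnitude()))
    A.append(np.column_stack([[0,0,1],t[2],t[4],t[6][:,2],t[5][:,:2]]));B.append(p)
A=np.vstack(A);B=np.concatenate(B)
x0=np.array([.35,0,0,.4,0,0,.4,.25,0,0])
lam=.003;x=x0+np.linalg.solve(A.T@A+lam**2*np.eye(10),A.T@(B-A@x0))
print(x.round(4),np.abs(A@x-B).max())
E
python3 fit.py | sed -n '/---/,$p'
```

```text
3.5167 [-0.394 -0.273  0.737  2.42  -1.226  0.183  0.028] [ 0.4604 -0.1631  0.3788] [ 3.127 -0.93   0.056]  File "fit.py", line 14
    D+=[([0.3564811136208089,.28665028097,-.193043550983,1.97345035694,.069580644379,.8910031481374,-1.44432278114],[.449155198,-.15054033,.23297243954],[-3.14086596,.003199618,-.0006958345)]
                                                                                                                                                                                             ^
SyntaxError: closing parenthesis ')' does not match opening parenthesis '['
```

```bash
sed -i 's/-.0006958345)\]/-.0006958345])]/' fit.py; python3 fit.py | sed -n '/---/,$p'
```

```text
---
8.702893824098992e-06
0.00012079827213130015
6.9523786641876e-08
2.449026246096278e-14
3.406915360911642e-14
[ 0.3218  0.0017 -0.0735  0.5289 -0.0016  0.0069  0.4377  0.3189  0.0185
  0.0069] 0.004717780154039952
```

```bash
sed -i 's/lam=.003/lam=.001/' fit.py; echo "np.save('x.npy',x)" >> fit.py; python3 fit.py|tail -2
cat > ik.py <<'E'
from fk import *
from scipy.optimize import least_squares
X=np.load('x.npy'); sg=np.array([-1,1,-1,1,-1,1,-1]); ax='zyzyzyz'
lo=np.array([-2.91,-.3,-1.5,.17,-1.26,.16,-2.52]);hi=np.array([2.91,2.13,1.42,2.43,4.41,1.93,2.52])
def FK(q):
    T=np.eye(3);t=[]
    for i in range(7):T=T@R.from_euler(ax[i],sg[i]*q[i]).as_matrix();t.append(T)
    p=np.array([0,0,X[0]])+t[2]@X[1:4]+t[4]@X[4:7]+t[6][:,2]*X[7]+t[5][:,:2]@X[8:]
    return p,T@R.from_euler('z',90,degrees=True).as_matrix()
def tool(tau,yaw): # z tilted tau from down toward azimuth yaw; tau=0,yaw=0: Rx(pi)
    return R.from_euler('z',yaw).as_matrix()@R.from_euler('y',-tau).as_matrix()@np.diag([1.,-1,-1])
def IK(p,Rm,q0,m=.06):
    f=lambda q:(lambda P,T:np.r_[(P-p)*5,R.from_matrix(T.T@Rm).as_rotvec()])(*FK(q))
    o=least_squares(f,np.clip(q0,lo+m+.001,hi-m-.001),bounds=(lo+m,hi-m),max_nfev=60)
    return o.x,np.abs(o.fun).max()
E
cat > s.py <<'E'
from ik import *
rng=np.random.default_rng(0)
q00=np.array([.45,0,-.15,2.2,-.3,.6,-1]); d=np.radians
for al in (0,-15):
  for yw in range(-120,121,20):
    tau=d(87+al);y=d(yw); best=None
    B=R.from_euler('z',y).as_matrix()@R.from_euler('y',d(-87)).as_matrix() # bin rot
    lip=np.array([.585,.19,.10]); org=lip-B@[-.06,0,.075]
    g=org+B@[-.01,0,.05]; Rm=tool(tau,y); p=g+Rm@[0,0,.024]
    for k in range(14):
        q,e=IK(p,Rm,q00 if k==0 else lo+(hi-lo)*rng.random(7))
        if e<.01 and (best is None or np.abs(q-q00).max()<np.abs(best-q00).max()):best=q
    if best is not None:
        W=p-Rm@[0,0,.319];print(al,yw,best.round(2),'wrist',W.round(2),'tcp',p.round(3))
E
time python3 s.py
```

```text
[ 0.3218  0.0017 -0.0735  0.5289 -0.0016  0.0069  0.4377  0.3189  0.0185
  0.0069] 0.004718212646127817
0 -100 [-0.89  1.32  0.39  1.18  0.57  1.87  2.24] wrist [0.63 0.45 0.16] tcp [0.576 0.139 0.147]
0 -80 [-0.76  1.16 -0.05  1.43  1.04  1.85  2.01] wrist [0.54 0.45 0.16] tcp [0.594 0.139 0.147]
0 -60 [-0.64  1.1  -0.31  1.67  1.41  1.87  1.89] wrist [0.45 0.42 0.16] tcp [0.611 0.145 0.147]
0 -40 [-0.89  1.06 -0.01  1.91  1.54  1.53  1.74] wrist [0.38 0.36 0.16] tcp [0.624 0.157 0.147]
0 -20 [-1.19  1.17  0.38  2.13  1.82  1.2   1.36] wrist [0.33 0.28 0.16] tcp [0.633 0.172 0.147]
0 0 [-1.24  1.36  0.57  2.3   2.29  1.32  0.88] wrist [0.32 0.19 0.16] tcp [0.637 0.19  0.147]
0 20 [-1.12  1.54  0.72  2.34  2.65  1.71  0.61] wrist [0.33 0.1  0.16] tcp [0.633 0.208 0.147]
0 40 [-0.5   1.16  0.26  2.29  3.46  1.87  1.44] wrist [0.38 0.02 0.16] tcp [0.624 0.223 0.147]
0 60 [-0.4   1.17  0.39  2.13  3.96  1.86  1.42] wrist [ 0.45 -0.04  0.16] tcp [0.611 0.235 0.147]
0 80 [ 0.95  1.67 -1.43  1.87  0.05  0.46  0.13] wrist [ 0.54 -0.07  0.16] tcp [0.594 0.241 0.147]
0 100 [ 0.74  1.47 -1.2  
[... 714 characters left out ...]
44  0.85] wrist [0.35 0.28 0.24] tcp [0.632 0.173 0.141]
-15 0 [-0.8   0.89  0.07  2.33  2.41  1.28  1.47] wrist [0.33 0.19 0.24] tcp [0.635 0.19  0.141]
-15 40 [-0.87  1.29  0.78  2.33  3.42  1.76  0.92] wrist [0.39 0.03 0.24] tcp [0.624 0.222 0.141]
-15 60 [-0.51  1.06  0.53  2.17  4.01  1.62  1.29] wrist [ 0.46 -0.03  0.24] tcp [0.61  0.234 0.141]
-15 80 [ 0.77  1.21 -1.11  1.94 -0.72  0.41  0.67] wrist [ 0.54 -0.06  0.24] tcp [0.594 0.24  0.141]
-15 100 [ 0.79  1.46 -1.39  1.67  0.16  0.86 -0.02] wrist [ 0.63 -0.06  0.24] tcp [0.576 0.24  0.141]
-15 120 [ 0.65  1.51 -1.43  1.44  0.21  1.29  0.05] wrist [ 0.71 -0.03  0.24] tcp [0.56  0.234 0.141]
real	1m29.757s
user	1m30.340s
sys	0m0.093s
```

```bash
cat > s2.py <<'E'
from ik import *
d=np.radians; al=d(-15); F=np.diag([-1.,-1,1])
def pose(ref,yaw,tilt,point='g'):
    B=R.from_euler('z',d(yaw)).as_matrix()@R.from_euler('y',-d(tilt)).as_matrix()
    Rm=tool(d(tilt)+al,d(yaw))@F
    g=np.array(ref) if point=='g' else np.array(ref)-B@[-.06,0,.075]+B@[-.012,0,.052]
    return g+Rm@[0,0,.024],Rm
G=(.446,-.151,.143)
if __name__=='__main__':
    rng=np.random.default_rng(1); p,Rm=pose(G,0,0); c=[]
    for k in range(12):
        q,e=IK(p,Rm,lo+(hi-lo)*rng.random(7))
        if e<.004:c.append(q)
    c=sorted(c,key=lambda q:abs(q[2])+abs(q[4]));q=c[0];print(q.round(2),p.round(3))
    key=[((*G,),0,0,'g'),((.446,-.151,.33),0,0,'g'),((.50,.10,.35),-30,0,'g'),((.53,.19,.35),-55,0,'g'),((.57,.22,.2),-55,30,'l'),((.585,.21,.11),-55,60,'l'),((.585,.21,.10),-55,88,'l'),((.53,.20,.35),-55,0,'g'),((.41,.20,.30),-55,0,'g'),((.41,.20,.06),-55,0,'g')]
    for k in key:
        pt,Rt=pose(k[0],*k[1:])
        for s in np.linspace(0,1,6)[1:]:
            rv=R.from_matrix(Rm.T@Rt).as_rotvec()
            q,e=IK(p+(pt-p)*s,Rm@R.from_rotvec(rv*s).as_matrix(),q,.03)
        p,Rm=pt,Rt
        print(k,q.round(2),round(e,4),p.round(3),R.from_matrix(Rm).as_euler('xyz').round(3))
E
python3 s2.py
```

```text
[ 0.1   0.58  0.09  1.91 -0.    0.92  1.76] [ 0.44  -0.151  0.12 ]
((0.446, -0.151, 0.143), 0, 0, 'g') [ 0.1   0.58  0.09  1.91 -0.    0.92  1.76] 0.0 [ 0.44  -0.151  0.12 ] [ 3.142 -0.262  3.142]
((0.446, -0.151, 0.33), 0, 0, 'g') [-0.01  0.35  0.24  1.74 -0.02  1.31  1.81] 0.0 [ 0.44  -0.151  0.307] [ 3.142 -0.262  3.142]
((0.5, 0.1, 0.35), -30, 0, 'g') [-0.3   0.37  0.12  1.66 -0.22  1.33  0.94] 0.0 [0.495 0.103 0.327] [-3.142 -0.262  2.618]
((0.53, 0.19, 0.35), -55, 0, 'g') [-0.38  0.39  0.08  1.61 -0.3   1.23  0.42] 0.0 [0.526 0.195 0.327] [ 3.142 -0.262  2.182]
((0.57, 0.22, 0.2), -55, 30, 'l') [-0.5   0.56 -0.02  1.69  0.35  0.89 -0.12] 0.0 [0.604 0.171 0.181] [3.142 0.262 2.182]
((0.585, 0.21, 0.11), -55, 60, 'l') [-0.85  0.78  0.18  1.77  0.87  0.92 -0.77] 0.002 [0.62  0.16  0.123] [3.142 0.785 2.182]
((0.585, 0.21, 0.1), -55, 88, 'l') [-1.1   1.03  0.32  1.73  1.03  1.19 -1.07] 0.0005 [0.612 0.171 0.14 ] [3.142 1.274 2.182]
((0.53, 0.2, 0.35), -55, 0, 'g') [-0.19  0.39 -0.2   1.6  -0.19  1.22  0.3 ] 0.0 [0.526 0.205 0.327] [ 3.142 -0.262  2.182]
((0.41, 0.2, 0.3), -55, 0, 'g') [-0.2   0.24 -0.26  1.95 -0.23  1.01  0.29] 0.0002 [0.406 0.205 0.277] [ 3.142 -0.262  2.182]
((0.41, 0.2, 0.06), -55, 0, 'g') [-0.18  0.65 -0.3   2.09 -0.16  0.51  0.33] 0.0226 [0.406 0.205 0.037] [ 3.142 -0.262  2.182]
```

```bash
cat > d.py <<'E'
import sys
from h import *
v=[float(a) for a in sys.argv[1:7]]; s=observe(); W=rot(s['tool_rot'])
print('at',s['clock'],s['position'].round(4),s['tool_rot'].round(3),s['qpos'].round(2),s['grip_width'].round(4),s['force'].round(1))
print('shift',(W.T@(np.array(v[:3])-s['position'])).round(4),'turn',np.degrees(R.from_matrix(W.T@rot(v[3:])).as_rotvec()).round(2))
E
python3 d.py .446 -.151 .36 3.1416 0 0
```

```text
Traceback (most recent call last):
  File "d.py", line 4, in <module>
    print('at',s['clock'],s['position'].round(4),s['tool_rot'].round(3),s['qpos'].round(2),s['grip_width'].round(4),s['force'].round(1))
                                                                                           ^^^^^^^^^^^^^^^^^^^^^
AttributeError: 'float' object has no attribute 'round'
```

```bash
sed -i "s/s\['grip_width'\].round(4)/round(s['grip_width'],4)/" d.py; python3 d.py .446 -.151 .36 3.1416 0 0
```

```text
at 3.5167 [ 0.4604 -0.1631  0.3788] [ 3.127 -0.93   0.056] [-0.39 -0.27  0.74  2.42 -1.23  0.18  0.03] 0.0849 [-0.2  0.2  0.7]
shift [-0.0232 -0.0129  0.0001] turn [ -0.74 -53.27   2.6 ]
```

{"fn": "send_rows", "kwargs": {
  "plan": "-0.003 -0.002 0 -0.1 -7 0.3 0.085;-0.006 -0.004 0 -0.2 -14 0.6 0.085;-0.009 -0.006 0 -0.3 -21 1 0.085;-0.012 -0.008 0 -0.4 -28 1.3 0.085;-0.015 -0.01 0 -0.5 -35 1.7 0.085;-0.018 -0.011 0 -0.6 -42 2 0.085;-0.021 -0.012 0 -0.7 -49 2.3 0.085;-0.023 -0.013 0 -0.74 -53.3 2.6 0.085;-0.023 -0.013 0 -0.74 -53.3 2.6 0.085;-0.023 -0.013 0 -0.74 -53.3 2.6 0.085"
}}

```text
clock: 4.35
position: [0.4445, -0.1532, 0.3606]
tool_rot: [3.139, -0.164, 0.007]
force: [-0.9, 0.8, -0.3]
grip_width: 0.0845
finger_force: 0.0
```

```bash
python3 d.py .446 -.151 .33 3.1416 0 0
```

```text
at 4.35 [ 0.4445 -0.1532  0.3606] [ 3.139 -0.164  0.007] [ 0.29  0.06 -0.07  1.92 -0.04  1.01 -1.32] 0.0845 [-0.9  0.8 -0.3]
shift [-0.0035 -0.0022  0.0305] turn [ 0.1  -9.4   0.38]
```

{"fn": "send_rows", "kwargs": {
  "plan": "-0.003 -0.002 0.03 0.1 -7 0.3 0.085;-0.003 -0.002 0.03 0.1 -9.4 0.4 0.085;-0.003 -0.002 0.03 0.1 -9.4 0.4 0.085"
}}

```text
clock: 4.6
position: [0.448, -0.1491, 0.3275]
tool_rot: [-3.138, 0.001, 0.005]
force: [0.4, -0.7, -0.4]
grip_width: 0.0848
finger_force: 0.0
```

{"fn": "send_rows", "kwargs": {
  "plan": "0 0 0 0 0 -7 0.085;0 0 0 0 0 -14 0.085;0 0 0 0 0 -21 0.085;0 0 0 0 0 -28 0.085;0 0 0 0 0 -35 0.085;0 0 0 0 0 -42 0.085;0 0 0 0 0 -49 0.085;0 0 0 0 0 -56 0.085;0 0 0 0 0 -63 0.085;0 0 0 0 0 -70 0.085"
}}

```text
clock: 5.43
position: [0.4466, -0.1498, 0.3298]
tool_rot: [3.135, -0.005, 1.231]
force: [0.2, -0.2, -0.0]
grip_width: 0.0853
finger_force: 0.0
```

{"fn": "send_rows", "kwargs": {
  "plan": "0 0 0 0 0 -7 0.085;0 0 0 0 0 -14 0.085;0 0 0 0 0 -21 0.085;0 0 0 0 0 -28 0.085;0 0 0 0 0 -35 0.085;0 0 0 0 0 -42 0.085;0 0 0 0 0 -49 0.085;0 0 0 0 0 -56 0.085;0 0 0 0 0 -63 0.085;0 0 0 0 0 -70 0.085"
}}

```text
clock: 6.27
position: [0.4466, -0.1498, 0.3298]
tool_rot: [3.135, 0.004, 2.453]
force: [-0.5, -0.4, 0.1]
grip_width: 0.0847
finger_force: 0.0
```

```bash
python3 d.py .436 -.151 .27 3.1416 -.262 3.1416
```

```text
at 6.2667 [ 0.4466 -0.1498  0.3298] [3.135 0.004 2.453] [ 0.51  0.18 -0.35  1.85  0.07  1.12  1.01] 0.0847 [-0.5 -0.4  0.1]
shift [ 0.0077 -0.0081  0.0597] turn [  5.47  14.79 -39.21]
```

{"fn": "send_rows", "kwargs": {
  "plan": "0 0 0.01 0.8 2 -6 0.085;0.002 -0.002 0.02 1.6 4.2 -12 0.085;0.004 -0.004 0.03 2.5 6.5 -18 0.085;0.005 -0.005 0.04 3.2 8.7 -24 0.085;0.006 -0.006 0.05 4 11 -30 0.085;0.007 -0.007 0.06 4.9 13.2 -36 0.085;0.008 -0.008 0.06 5.5 14.8 -39.2 0.085;0.008 -0.008 0.06 5.5 14.8 -39.2 0.085;0.008 -0.008 0.06 5.5 14.8 -39.2 0.085"
}}

```text
clock: 7.02
position: [0.4359, -0.1502, 0.2689]
tool_rot: [3.141, -0.262, 3.134]
force: [-0.9, 0.5, -0.5]
grip_width: 0.0849
finger_force: 0.0
```

```bash
python3 d.py .440 -.151 .12 3.1416 -.262 3.1416; python3 -c "
from h import *
c=cam('wrist');save(c[0],'w2.png',1.5)"
```

```text
at 7.0167 [ 0.4359 -0.1502  0.2689] [ 3.141 -0.262  3.134] [ 0.51  0.39 -0.44  1.77  0.19  1.29  1.56] 0.0849 [-0.9  0.5 -0.5]
shift [-0.0426 -0.0009  0.1428] turn [ 0.14 -0.03 -0.42]
```

View pics/w2.png

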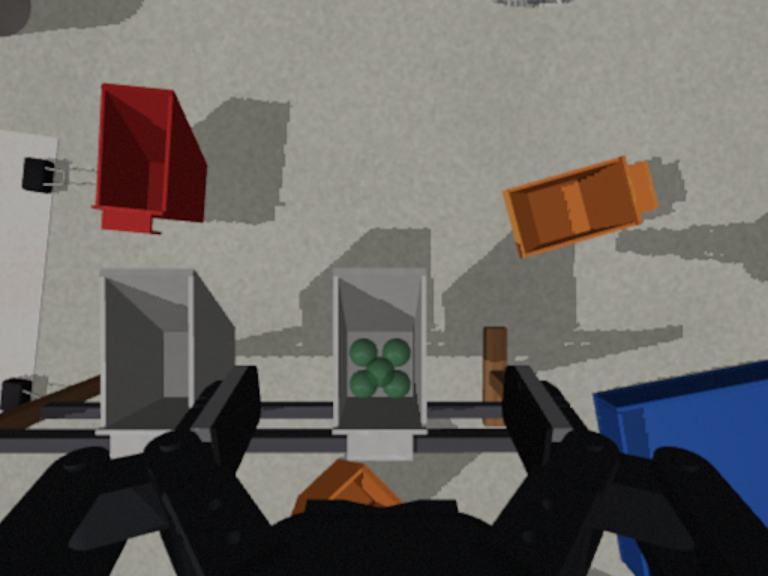

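The bin (334–427) is centred between the fingers (midpoint 380). I'll descend now.

{"fn": "send_rows", "kwargs": {
  "plan": "-0.009 0 0.03 0 0 -0.2 0.085;-0.018 0 0.06 0 0 -0.4 0.085;-0.027 0 0.09 0 0 -0.4 0.085;-0.033 -0.001 0.11 0 0 -0.4 0.085;-0.038 -0.001 0.127 0 0 -0.4 0.085;-0.042 -0.001 0.142 0 0 -0.4 0.085;-0.042 -0.001 0.142 0 0 -0.4 0.085;-0.042 -0.001 0.142 0 0 -0.4 0.085"
}}

```text
clock: 7.73
position: [0.4388, -0.1505, 0.1206]
tool_rot: [3.138, -0.264, -3.14]
force: [-1.0, -0.1, 0.6]
grip_width: 0.0848
finger_force: 0.0
```

```bash
python3 d.py .440 -.151 .12 3.1416 -.262 3.1416
```

```text
at 7.7333 [ 0.4388 -0.1505  0.1206] [ 3.138 -0.264 -3.14 ] [ 0.47  0.59 -0.4   1.9   0.29  0.98  1.47] 0.0848 [-1.  -0.1  0.6]
shift [-0.0014 -0.0005  0.0003] turn [ 0.18 -0.13  0.07]
```

{"fn": "send_rows", "kwargs": {
  "plan": "0 0 0 0 0 0 0.07;0 0 0 0 0 0 0.064;0 0 0 0 0 0 0.06;0 0 0 0 0 0 0.05;0 0 0 0 0 0 0.04;0 0 0 0 0 0 0.04;0 0 0 0 0 0 0.04;0 0 0 0 0 0 0.04;0 0 0 0 0 0 0.04",
  "grip_force": 70
}}

```text
clock: 8.48
position: [0.4391, -0.1506, 0.121]
tool_rot: [3.138, -0.264, -3.139]
force: [-0.4, -0.6, 10.7]
grip_width: 0.0574
finger_force: 71.8
```

{"fn": "send_rows", "kwargs": {
  "plan": "0.0013 0 -0.005 0 0 0 0.04;0.0026 0 -0.01 0 0 0 0.04;0.0039 0 -0.0145 0 0 0 0.04;0.0052 0 -0.0193 0 0 0 0.04;0.0065 0 -0.0241 0 0 0 0.04;0.0078 0 -0.029 0 0 0 0.04;0.0091 0 -0.0338 0 0 0 0.04;0.0104 0 -0.0386 0 0 0 0.04;0.0104 0 -0.0386 0 0 0 0.04"
}}

```text
clock: 9.23
position: [0.439, -0.1504, 0.1609]
tool_rot: [3.138, -0.264, -3.138]
force: [0.2, -0.1, -1.5]
grip_width: 0.0574
finger_force: 74.8
```

```bash
python3 d.py .440 -.151 .32 3.1416 -.262 3.1416;python3 -c "
from h import *
c=cam('scene');im=cv2.cvtColor(c[0]['color'],cv2.COLOR_RGB2BGR)
cv2.imwrite('pics/s3.png',cv2.resize(im[60:260,60:300],None,fx=3,fy=3))"
```

```text
at 9.2333 [ 0.439  -0.1504  0.1609] [ 3.138 -0.264 -3.138] [ 0.48  0.53 -0.42  1.87  0.26  1.06  1.5 ] 0.0574 [ 0.2 -0.1 -1.5]
shift [ 0.0406  0.     -0.1539] turn [ 0.18 -0.11  0.17]
```

View pics/s3.png

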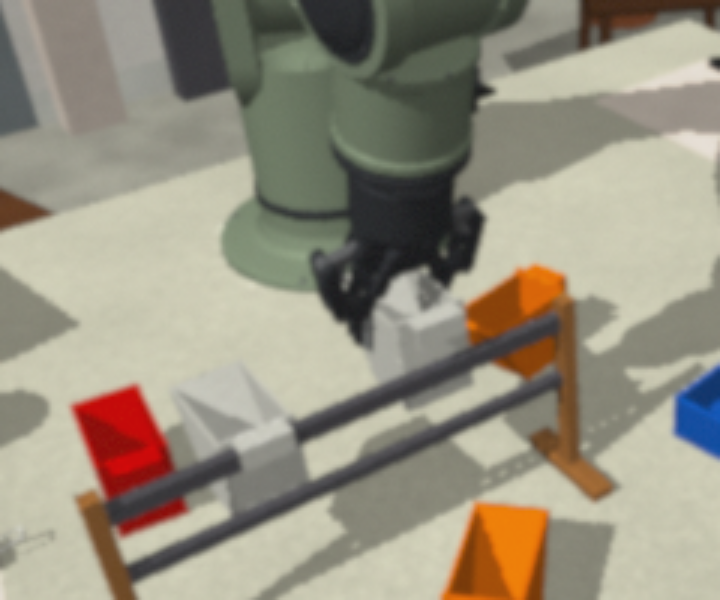

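The bin is off the bar with its hook clear (crop (430,320)), and the spare is undisturbed. I'll raise it.

{"fn": "send_rows", "kwargs": {
  "plan": "0.004 0 -0.015 0 0 0 0.04;0.01 0 -0.038 0 0 0 0.04;0.018 0 -0.068 0 0 0 0.04;0.026 0 -0.1 0 0 0 0.04;0.034 0 -0.13 0 0 0 0.04;0.04 0 -0.154 0 0 0 0.04;0.04 0 -0.154 0 0 0 0.04"
}}

```text
clock: 9.87
position: [0.4418, -0.1511, 0.3229]
tool_rot: [3.139, -0.26, -3.139]
force: [0.3, -0.7, -1.8]
grip_width: 0.0577
finger_force: 75.0
```

```bash
python3 d.py .526 .205 .33 3.1416 -.262 2.182
```

```text
at 9.8667 [ 0.4418 -0.1511  0.3229] [ 3.139 -0.26  -3.139] [ 0.51  0.35 -0.45  1.69  0.16  1.41  1.59] 0.0577 [ 0.3 -0.7 -1.8]
shift [-0.0805  0.356  -0.0277] turn [-14.07   0.06  53.27]
```

{"fn": "send_rows", "kwargs": {
  "plan": "-0.003 0.014 -0.001 -0.6 0 2.1 0.04;-0.01 0.043 -0.003 -1.7 0 6.4 0.04;-0.0185 0.082 -0.006 -3.2 0 12.3 0.04;-0.027 0.121 -0.009 -4.8 0 18.1 0.04;-0.036 0.16 -0.012 -6.3 0 24 0.04;-0.045 0.199 -0.0155 -7.9 0 29.8 0.04;-0.054 0.238 -0.0185 -9.4 0 35.7 0.04;-0.063 0.278 -0.0215 -11 0 41.6 0.04;-0.072 0.317 -0.0245 -12.5 0 47.4 0.04;-0.08 0.344 -0.027 -13.7 0 51.5 0.04"
}}

```text
clock: 10.7
position: [0.5235, 0.1968, 0.3249]
tool_rot: [-3.139, -0.268, 2.209]
force: [0.5, -0.1, -1.8]
grip_width: 0.0577
finger_force: 75.0
```

{"fn": "send_rows", "kwargs": {
  "plan": "0 0.006 0 0 0 1 0.04;0 0.006 0 0 0 1 0.04;0 0.006 0 0 0 1 0.04"
}}

```text
clock: 10.95
position: [0.5285, 0.1962, 0.3246]
tool_rot: [-3.134, -0.266, 2.196]
force: [0.1, 0.3, -2.6]
grip_width: 0.0571
finger_force: 75.1
```

```bash
python3 d.py .604 .171 .20 3.1416 .262 2.182; python3 - <<'E'
from s2 import *
for k in [((.585,.21,.12),-55,45,'l'),((.585,.21,.11),-55,60,'l'),((.585,.21,.10),-55,88,'l')]:
    p,Rm=pose(k[0],*k[1:]);print(k,p.round(3),R.from_matrix(Rm).as_euler('xyz').round(3))
E
```

```text
at 10.95 [0.5285 0.1962 0.3246] [-3.134 -0.266  2.196] [-0.02  0.43 -0.42  1.56 -0.09  1.25  0.24] 0.0571 [ 0.1  0.3 -2.6]
shift [-0.0951  0.0472  0.1029] turn [ -0.44 -30.27   0.92]
((0.585, 0.21, 0.12), -55, 45, 'l') [0.621 0.159 0.117] [3.142 0.524 2.182]
((0.585, 0.21, 0.11), -55, 60, 'l') [0.62  0.16  0.123] [3.142 0.785 2.182]
((0.585, 0.21, 0.1), -55, 88, 'l') [0.612 0.171 0.14 ] [3.142 1.274 2.182]
```

```bash
python3 d.py .628 .140 .15 3.1416 .40 2.182
```

```text
at 10.95 [0.5285 0.1962 0.3246] [-3.134 -0.266  2.196] [-0.02  0.43 -0.42  1.56 -0.09  1.25  0.24] 0.0571 [ 0.1  0.3 -2.6]
shift [-0.1461  0.0489  0.1408] turn [ -0.37 -38.18   0.96]
```

{"fn": "send_rows", "kwargs": {
  "plan": "-0.01 0.003 0.01 0 -2.5 0 0.04;-0.027 0.009 0.026 0 -7 0.2 0.04;-0.044 0.015 0.042 -0.1 -11.5 0.3 0.04;-0.061 0.02 0.059 -0.1 -16 0.4 0.04;-0.078 0.026 0.075 -0.2 -20.5 0.5 0.04;-0.096 0.032 0.092 -0.2 -25 0.6 0.04;-0.113 0.038 0.109 -0.3 -29.5 0.7 0.04;-0.13 0.0435 0.125 -0.3 -34 0.8 0.04;-0.146 0.049 0.141 -0.4 -38.2 1 0.04;-0.146 0.049 0.141 -0.4 -38.2 1 0.04"
}}

```text
clock: 11.78
position: [0.6266, 0.14, 0.1464]
tool_rot: [-3.136, 0.403, 2.185]
force: [-1.0, 0.6, -4.0]
grip_width: 0.0575
finger_force: 75.1
```

```bash
python3 d.py .622 .146 .135 3.1416 1.274 2.182
```

```text
at 11.7833 [0.6266 0.14   0.1464] [-3.136  0.403  2.185] [-0.45  0.63 -0.1   1.74  0.63  0.85 -0.36] 0.0575 [-1.   0.6 -4. ]
shift [ 0.0114 -0.0003  0.0076] turn [ -0.16 -49.9    0.24]
```

{"fn": "send_rows", "kwargs": {
  "plan": "0.001 0 0.001 0 -4 0 0.04;0.002 0 0.002 0 -9 0 0.04;0.003 0 0.003 0 -14 0 0.04;0.004 0 0.003 0 -18 0 0.04;0.005 0 0.004 -0.1 -22 0.1 0.04;0.006 0 0.004 -0.1 -26 0.1 0.04;0.007 0 0.005 -0.1 -30 0.1 0.04;0.008 0 0.005 -0.1 -34 0.2 0.04;0.009 0 0.006 -0.1 -38 0.2 0.04;0.01 0 0.006 -0.1 -42 0.2 0.04"
}}

```text
clock: 12.62
position: [0.6243, 0.1452, 0.142]
tool_rot: [3.132, 1.134, 2.167]
force: [-0.4, -0.6, -2.3]
grip_width: 0.0576
finger_force: 75.6
```

```bash
python3 d.py .622 .146 .135 3.1416 1.274 2.182
```

```text
at 12.6167 [0.6243 0.1452 0.142 ] [3.132 1.134 2.167] [-0.95  0.9   0.21  1.81  1.1   1.13 -1.05] 0.0576 [-0.4 -0.6 -2.3]
shift [ 0.0072 -0.0015  0.0012] turn [-0.24 -8.   -0.35]
```

{"fn": "send_rows", "kwargs": {
  "plan": "0.002 0 0 0 -3 0 0.04;0.003 0 0.001 0 -6 0 0.04;0.004 0 0.001 0 -9 0 0.04;0.004 0 0.001 0 -11 0 0.04;0.004 0 0.001 0 -11 0 0.04;0.004 0 0.001 0 -11 0 0.04;0.004 0 0.001 0 -11 0 0.04;0.004 0 0.001 0 -11 0 0.04;0.004 0 0.001 0 -11 0 0.04;0.004 0 0.001 0 -11 0 0.04"
}}

```text
clock: 13.45
position: [0.6242, 0.1469, 0.1378]
tool_rot: [3.117, 1.325, 2.154]
force: [-0.0, -0.4, -1.4]
grip_width: 0.0575
finger_force: 75.7
```

{"fn": "send_rows", "kwargs": {
  "plan": "0 0 0 0 0 0 0.04;0 0 0 0 0 0 0.04;0 0 0 0 0 0 0.04;0 0 0 0 0 0 0.04;0 0 0 0 0 0 0.04;0 0 0 0 0 0 0.04;0 0 0 0 0 0 0.04;0 0 0 0 0 0 0.04;0 0 0 0 0 0 0.04;0 0 0 0 0 0 0.04"
}}

```text
clock: 14.28
position: [0.624, 0.1471, 0.1373]
tool_rot: [3.119, 1.325, 2.157]
force: [0.2, 0.5, -0.7]
grip_width: 0.057
finger_force: 75.7
```

```bash
python3 d.py .52 .22 .30 3.1416 -.262 2.182; python3 - <<'E'
from h import *
a=cam('scene');b=cam('top')
A,B=[cv2.cvtColor(x[0]['color'],cv2.COLOR_RGB2BGR) for x in(a,b)]
A=cv2.resize(A[120:260,250:420],(680,560))[:,:]
B=cv2.resize(B[130:230,115:255],(784,560))
cv2.imwrite('pics/p.png',cv2.resize(np.hstack([A,B]),(800,306)))
E
```

```text
at 14.2833 [0.624  0.1471 0.1373] [3.119 1.325 2.157] [-1.02  1.03  0.27  1.78  1.13  1.23 -1.16] 0.057 [ 0.2  0.5 -0.7]
shift [-0.129  -0.0428 -0.1553] turn [ 0.21 90.95 -0.34]
```

View pics/p.png

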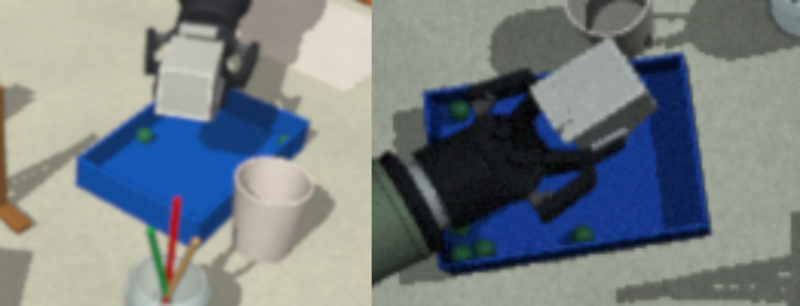

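The top crop shows all five marbles in the tray, at (460,108), (463,225), (460,253), (485,247) and (583,232). I'll back out and bring the bin upright.

{"fn": "send_rows", "kwargs": {
  "plan": "-0.012 -0.004 -0.015 0 4 0 0.04;-0.026 -0.009 -0.031 0 10 0 0.04;-0.039 -0.013 -0.047 0 17 0 0.04;-0.052 -0.017 -0.062 0 24 0 0.04;-0.065 -0.021 -0.078 0.1 31 0 0.04;-0.077 -0.026 -0.093 0.1 38 -0.1 0.04;-0.09 -0.03 -0.109 0.1 45 -0.1 0.04;-0.103 -0.034 -0.124 0.1 52 -0.2 0.04;-0.116 -0.038 -0.14 0.1 59 -0.2 0.04;-0.129 -0.043 -0.155 0.2 66 -0.3 0.04"
}}

```text
clock: 15.22
position: [0.5196, 0.2206, 0.3022]
tool_rot: [3.138, 0.168, 2.181]
force: [-0.6, 0.1, -3.0]
grip_width: 0.0576
finger_force: 75.6
```

```bash
python3 d.py .45 .40 .25 3.1416 -.285 2.182; python3 - <<'E'
from s2 import *
from fk import *
# placed bin: origin (.45,.41,0), yaw -55, level; grasp offset
B=R.from_euler('z',-55,degrees=True).as_matrix()
print(np.array([.45,.41,0])+B@[-.012,0,.052]+tool(al,d(-55))@[0,0,.024])
E
```

```text
at 15.2167 [0.5196 0.2206 0.3022] [3.138 0.168 2.181] [-0.52  0.34 -0.11  1.7   0.23  1.11 -0.12] 0.0576 [-0.6  0.1 -3. ]
shift [0.193  0.0458 0.0204] turn [ 0.18 25.94  0.  ]
[0.43955422 0.42491812 0.02881778]
```

```bash
python3 d.py .44 .425 .12 3.1416 -.30 2.182
```

```text
at 15.2167 [0.5196 0.2206 0.3022] [3.138 0.168 2.181] [-0.52  0.34 -0.11  1.7   0.23  1.11 -0.12] 0.0576 [-0.6  0.1 -3. ]
shift [0.2405 0.0515 0.1443] turn [ 0.18 26.8   0.  ]
```

{"fn": "send_rows", "kwargs": {
  "plan": "0.012 0.003 0.007 0 2 0 0.04;0.036 0.008 0.022 0 5 0 0.04;0.065 0.014 0.039 0 9 0 0.04;0.094 0.02 0.056 0 12.5 0 0.04;0.123 0.026 0.074 0.1 16 0 0.04;0.152 0.032 0.091 0.1 19 0 0.04;0.181 0.039 0.109 0.1 22 0 0.04;0.21 0.045 0.126 0.2 25 0 0.04;0.232 0.05 0.139 0.2 26.8 0 0.04;0.2405 0.0515 0.1443 0.2 26.8 0 0.04"
}}

```text
clock: 16.05
position: [0.4393, 0.4232, 0.1134]
tool_rot: [-3.133, -0.296, 2.178]
force: [-0.8, -0.5, -0.3]
grip_width: 0.0573
finger_force: 75.6
```

{"fn": "send_rows", "kwargs": {
  "plan": "0 0 0 0 0 0 0.04;0 0 0 0 0 0 0.04"
}}

```text
clock: 16.22
position: [0.4411, 0.4224, 0.1167]
tool_rot: [-3.138, -0.293, 2.18]
force: [0.6, -0.0, -0.4]
grip_width: 0.0573
finger_force: 75.6
```

```bash
python3 d.py .44 .425 .04 3.1416 -.30 2.182; python3 - <<'E'
from h import *
a=cam('scene');b=cam('top')
A,B=[cv2.cvtColor(x[0]['color'],cv2.COLOR_RGB2BGR) for x in(a,b)]
cv2.imwrite('pics/q.png',np.hstack([cv2.resize(A[50:200,250:400],(400,400)),cv2.resize(B[130:270,60:200],(400,400))]))
E
```

```text
at 16.2167 [0.4411 0.4224 0.1167] [-3.138 -0.293  2.18 ] [-0.48  0.66 -0.33  1.75 -0.14  0.73 -0.03] 0.0573 [ 0.6 -0.  -0.4]
shift [-0.0195  0.0009  0.0742] turn [-0.19  0.42 -0.12]
```

View pics/q.png

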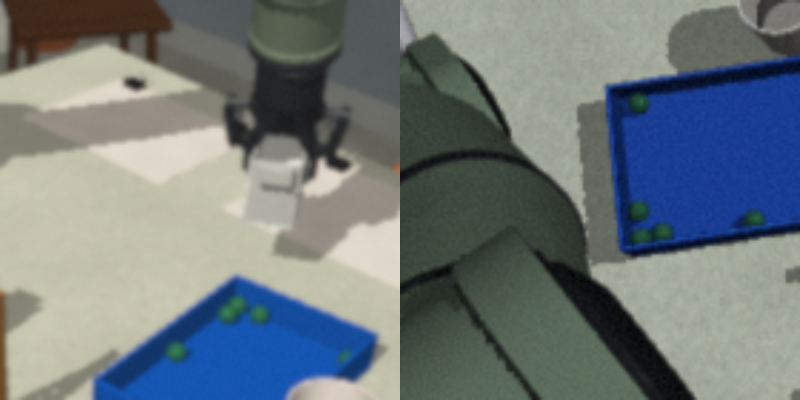

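All five marbles are in the tray and the bin is held upright clear of it. I'll lower it and feel for contact.

{"fn": "send_rows", "kwargs": {
  "plan": "-0.004 0 0.015 0 0.4 0 0.04;-0.009 0.001 0.035 0 0.4 0 0.04;-0.014 0.001 0.053 0 0.4 0 0.04;-0.017 0.001 0.066 0 0.4 0 0.04;-0.0195 0.001 0.0742 0 0.4 0 0.04;-0.0195 0.001 0.0742 0 0.4 0 0.04;-0.0195 0.001 0.0742 0 0.4 0 0.04"
}}

```text
clock: 16.9
position: [0.4401, 0.4257, 0.0401]
tool_rot: [-3.138, -0.301, 2.179]
force: [0.2, 0.0, -1.6]
grip_width: 0.0573
finger_force: 75.6
```

{"fn": "send_rows", "kwargs": {
  "plan": "-0.0005 0 0.002 0 0 0 0.04;-0.0012 0 0.004 0 0 0 0.04;-0.0018 0 0.006 0 0 0 0.04;-0.0018 0 0.006 0 0 0 0.04"
}}

```text
clock: 17.23
position: [0.4398, 0.4257, 0.0332]
tool_rot: [-3.138, -0.301, 2.179]
force: [-0.3, -0.2, -0.9]
grip_width: 0.0572
finger_force: 75.6
```

{"fn": "send_rows", "kwargs": {
  "plan": "-0.0006 0 0.002 0 0 0 0.04;-0.0006 0 0.002 0 0 0 0.04;-0.0006 0 0.002 0 0 0 0.04"
}}

```text
clock: 17.48
position: [0.4399, 0.4259, 0.0319]
tool_rot: [-3.138, -0.301, 2.18]
force: [-2.2, -3.2, 9.6]
grip_width: 0.0574
finger_force: 77.2
```

Contact. I'll release slowly, then back out along the tool axis.

{"fn": "send_rows", "kwargs": {
  "plan": "0 0 0 0 0 0 0.058;0 0 0 0 0 0 0.06;0 0 0 0 0 0 0.063;0 0 0 0 0 0 0.07;0 0 0 0 0 0 0.078;0 0 0 0 0 0 0.085;0 0 0 0 0 0 0.085;0 0 0 0 0 0 0.085;0 0 0 0 0 0 0.085",
  "grip_force": 20
}}

```text
clock: 18.23
position: [0.4397, 0.4257, 0.0312]
tool_rot: [-3.138, -0.301, 2.179]
force: [0.2, -0.7, -0.3]
grip_width: 0.085
finger_force: 0.0
```

{"fn": "send_rows", "kwargs": {
  "plan": "0.0006 0 -0.004 0 0 0 0.085;0.001 0 -0.012 0 0 0 0.085;0.002 0 -0.025 0 0 0 0.085;0.003 0 -0.045 0 0 0 0.085;0.004 0 -0.07 0 0 0 0.085;0.004 0 -0.1 0 0 0 0.085;0.004 0 -0.13 0 0 0 0.085;0.004 0 -0.17 0 0 0 0.085;0.004 0 -0.2 0 0 0 0.085;0.004 0 -0.2 0 0 0 0.085"
}}

```text
clock: 19.07
position: [0.4754, 0.3801, 0.2306]
tool_rot: [3.136, -0.3, 2.179]
force: [0.7, -0.2, 0.0]
grip_width: 0.0851
finger_force: 0.0
```

```bash
python3 lg.py; python3 - <<'E'
from h import *
a=cam('scene');w=cam('wrist')
cv2.imwrite('pics/r.png',cv2.cvtColor(np.hstack([cv2.resize(a[0]['color'],(480,360)),cv2.resize(w[0]['color'],(320,240)).__class__((360,320,3),np.uint8)*0+cv2.resize(w[0]['color'],(320,360))]),cv2.COLOR_RGB2BGR))
E
```

```text
19.0667 [-0.381  0.527 -0.336  1.65  -0.16   0.97   0.025] [0.4754 0.3801 0.2306] [ 3.136 -0.3    2.179]
```

View pics/r.png

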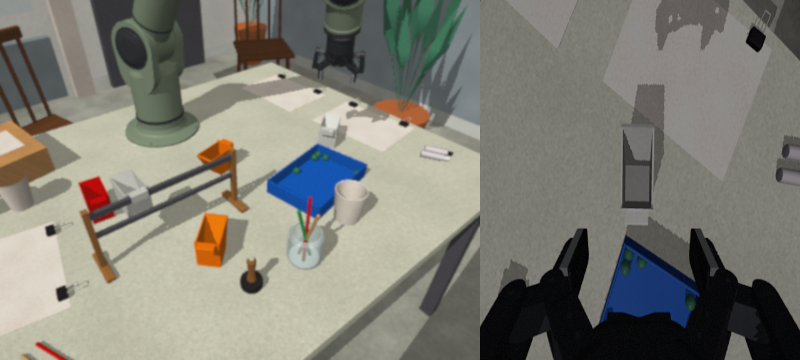

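The bin stands upright and empty at (330,128), outside the tray. The marbles are in the tray, the other objects haven't moved, and the arm is clear. I'll hand it in.

```bash
python3 -c "
from workcell import bot
print(bot.job_done())"
```

```text
the job is handed in; nothing more can be done
None
```

I handed the job in at about 19 s: all five marbles are in the blue tray, and the empty white bin stands upright on the table outside it. The gripper is clear, and the last pictures show the spare bin, jar, cup and stamp unmoved.

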